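# Load the steel balls into the V track of the ball feeder

### The job

Get the ball feeder ready for the next collision experiment: slide the red gate fully shut across the outlet of the V track, then press the yellow paddle down slowly so that the white tray tips and all four steel balls run along the blue guide rail, in single file, into the track. Then let the paddle come back up so the tray is down at rest, with the four balls lying in the track behind the shut gate. Do not touch the balls, do not jerk the tray, and leave everything else on the table where it is.

Things in the scene. Friction and masses are not known exactly. Their poses are not given: they have to be found in the camera images.
- feeder: fixed ball feeder: white tipping tray, blue 45 degree guide rail across it, aluminium V track, red gate, on a grey base board 135x375 mm (x -75 to +60, y -175 to +200). Origin on the table under the tray's hinge line. z up; y runs from the tray (-y end) to the track outlet (+y end); x points to the side away from the robot. No part stands higher than 82 mm
- tray_mouth (a point): middle of the 26 mm wide mouth of the tray, on its floor, 64 mm above the table; the hinge line runs through it along the feeder's x. From here the tray reaches back to y = -150; inside it spans feeder x -50 to +50, its walls are 16 mm high. This point is at feeder x = -37, y = 0
- track_inlet (a point): bottom of the V groove at its inlet (feeder x = -37, y = 3, z = 56 mm). The groove (90 degrees, 35 mm wide at the rims) runs along the feeder's +y to the gate at y = 184 mm, falling 10 degrees. Balls lying in it have their centres at x = -37, z from 70 (inlet) to 41 mm (outlet), y up to 174 mm
- tray (a joint): tip angle of the white tray, rad. 0: at rest, leaning back 2 degrees so that the balls stay at its rear; grows as the paddle goes down and the rear end rises; stop at 0.30. 0.2 to 0.3 makes all the balls run out in about 3 s. Damped hinge, no catch: about 5 N on the paddle moves it, and it sinks back by itself when let go. Pressing at up to 50 mm/s is slow enough
- paddle_top (a point): centre of the top of the yellow press paddle, a pad 40 mm (x) by 34 mm (y) on a steel arm of the tray, 108 mm beyond the hinge (feeder x +34, y +108). At rest its top is about 75 mm above the table; it goes down about 11 mm per 0.1 rad of tray tip, 32 mm in all. Free space below it and 35 mm beside it
- gate (a joint): opening of the red gate, m. 0: fully shut across the outlet of the track (hard stop); grows to 0.045 as it slides towards the feeder's -x, the robot's side. It starts open, stays where it is left, and needs about 2 N to slide
- gate_push (a point): centre of the robot-side (-x) face of the red block on top of the gate; pushed along the feeder's +x it shuts the gate. The block is 22 mm (x), 26 mm (y), 26 mm high, between 49 and 75 mm above the table; this point is 62 mm above the table, and at feeder x = -57, y = 198 mm when the gate is shut
- ball_0_center (a point): centre of one of the four alike steel balls, 20 mm across, about 32 g; they start side by side at the tray's rear end
- ball_1_center (a point): centre of one of the four alike steel balls, 20 mm across, about 32 g; they start side by side at the tray's rear end
- ball_2_center (a point): centre of one of the four alike steel balls, 20 mm across, about 32 g; they start side by side at the tray's rear end
- ball_3_center (a point): centre of one of the four alike steel balls, 20 mm across, about 32 g; they start side by side at the tray's rear end
- torch_blue: black torch with a blue front ring, 104 mm long, 32 mm thick, lying down; a bystander, leave it; origin at the centre of its underside
- charger: black plug-in charger block, 42x62x30 mm; a bystander, leave it; origin at the centre of its underside
- glasses_yellow: yellow safety glasses, 59x126x44 mm; a bystander, leave it; origin at the centre of its underside
- slim_box_0: slim white carton, 173x29x26 mm; a bystander, leave it; origin at the centre of its underside
- amethyst: violet crystal cluster, 58x80x42 mm; a bystander, leave it; origin at the centre of its underside
- lens: hand lens with a black handle, 62x148x9 mm; a bystander, leave it; origin at the centre of its underside
- tape_blue: roll of blue cloth tape, 52 mm across, 28 mm high; a bystander, leave it; origin at the centre of its underside

How it is judged:
By the outcome, as a careful person would: the job done as asked, in the order asked, and still so for the second after the job is handed in, with the robot touching nothing.
It also fails if it takes over 48 s, if anything falls off the work surface, if the arm or the gripper's body presses on something with over 40 N, if the wrist force passes 120 N, or if a joint passes its speed limit or range.

### The arm

A 6-joint arm with a two-finger parallel gripper is mounted at the origin on a cart in front of the work surface, level with it; the furniture and walls round the work are solid. World frame = base frame: x ahead of the robot, y to its left, z up, the work surface at z = 0. Lengths are in m, angles in rad, forces in N, time in s.
With the tool pointing down it reaches from about 0.35 to 0.775 m from the base axis. Payload 7.3 kg.
Tool frame: the origin (TCP) lies on the centre line of the jaws, within the pads' length; the fingertips stand 11 mm ahead of it and the grasp point (between the pads) lies 8 mm behind it; z points along the fingers, y is the direction in which the jaws open and shut (so a half turn about z gives the same grasp; the last joint's range is limited). The gripper opens to 92 mm and grips with 3 to 60 N. Pads are 19 mm wide; open, the fingers measure 130 mm over their backs; the gripper's body (75 mm by 190 mm) begins 47 mm behind the grasp point.
Start: joints at [-1.387, 0.342, 1.524, -0, 1.275, -0.146], TCP at [0.17, -0.497, 0.238] pointing down, gripper open.
Joint ranges: [-2.53, 2.53], [-0.77, 2.02], [0.04, 2.7], [-1, 4.14], [0.28, 2.66], [-3.11, 3.11]. Speed limits (rad/s): [2.57, 2.57, 3.14, 3.14, 3.14, 3.14].

### API

Orientations are given as [roll, pitch, yaw] about the fixed x, y, z axes, in that order (R = Rz(yaw) Ry(pitch) Rx(roll)).
In Python, from cell import robot gives the robot as it stands.
- The arm moves only by the tool jog_arm, never from a script. Its argument "deltas" is one flat list of numbers, 6 for each row, row after row: the shift along the world's x, y, z in units of 0.1 m (1.0 is 0.1 m), then the turn, a rotation vector about the world's x, y, z in units of 90 degrees (1.0 is 90 degrees). A call has 1 to 5 rows; each row is the pose to reach, as a shift and turn from the pose commanded when the call began; what a row does not reach only later rows make up. A row lasts 1/12 s, in which the tool goes at most 41.7 mm and 7.16 degrees, less where a joint would pass 70% of its speed; a pose out of reach is approached as far as the arm can. A call with a number of a shift or a turn outside -1 to 1 is refused whole. A call with a gripper value outside its range is refused whole. "claw" is the opening, from 0 (shut) to 1 (fully open), set as the call begins (left out, the last holds). The fingers move at their own pace and stop on an object; "newtons" is the grip in N (left out, the last holds). Time passes only in rows, so rows that repeat a pose let the fingers close. It gives the time, the measured TCP pose, the force and the opening at its end, in the units of the state.
- robot.observe(): the state, without advancing time (a new reading comes with each control period).
- robot.read_camera(name): name is "scene" or "top"; returns the picture (480x640x3 uint8, red, green, blue); there is no depth.
- robot.camera_params(name): a dict with "fx", "fy", "cx", "cy" (pixels), "R" (3x3) and "t" (3): a world point X has camera coordinates R X + t. Camera axes: x right, y down, z forward; pixel columns grow to the right and rows downward; lengths in m; the calibration is good to about 2 mm. A picture is of the moment at which its call begins. camera_params takes no time and is no camera call.
- robot.hand_in(): hands the job in, once; it reports no verdict.
The state is a dict: "time": time; "qpos": joint angles; "qvel": joint speeds; "joint_efforts": joint torques, N m; "tool_pos": TCP position; "tool_rot": TCP orientation; "contact_force": force on the tool from outside, world axes, zero at the start; "torque": the same for the moment, N m; "opening": finger opening in m.
Only numpy, scipy, OpenCV 4.12 (cv2) and the standard library are available. Lean on these libraries where they do the work, as an engineer would, in place of code of your own. Each camera call takes 0.05 s, during which the arm holds its last target. There are 200 camera calls.

## Working session

There is one attempt and no reset: what is moved stays moved. The work goes in short steps, Python scripts to look and compute and a tool call to move; the robot and the scene stay as the last step left them, time stands still between calls to the robot, and variables do not carry over. Pictures are saved under pics/ and viewed, about 8 in all and at most 12, crops included, and the job is handed in when it is done.

Besides the shell and the picture viewer there is one more tool, called after "Request:" by a JSON object that holds its "name" and its "arguments", one argument or row to a line. jog_arm: Moves the arm, as the interface text tells. Its arguments: {"type":"object","properties":{"deltas":{"type":"array","items":{"type":"number"}},"claw":{"type":"number"},"newtons":{"type":"number"}},"required":["deltas"]}

```bash
mkdir -p pics; python3 - <<'E'
from cell import robot
import cv2
for n in("scene","top"):
    cv2.imwrite(f"pics/{n}0.png",robot.read_camera(n)[:,:,::-1]); print(n,robot.camera_params(n))
print(robot.observe())
E
```

```text
scene {'fx': 575.1157494125846, 'fy': 575.1157494125846, 'cx': 313.83753956343855, 'cy': 240.0118375871034, 'R': array([[-0.53722502, -0.84343665, -0.00197193],
       [-0.5487825 ,  0.35131923, -0.75855953],
       [ 0.64048969, -0.406435  , -0.65160076]]), 't': array([0.30427168, 0.36368969, 1.31810722])}
top {'fx': 606.9825275772404, 'fy': 606.9825275772404, 'cx': 316.04176273960474, 'cy': 243.1666033654892, 'R': array([[ 0.01956212, -0.99980537, -0.00255667],
       [-0.98280514, -0.01875977, -0.18369028],
       [ 0.18360657,  0.00610608, -0.98298085]]), 't': array([0.01746912, 0.56483326, 1.41136893])}
{'time': 0.1, 'qpos': array([-1.38700342e+00,  3.42619007e-01,  1.52489003e+00, -1.57934736e-05,
        1.27540330e+00, -1.46061657e-01]), 'qvel': array([-0.00133563, -0.00094735, -0.00135048, -0.00053236,  0.00072541,
        0.00017594]), 'joint_efforts': array([ 1.69217004e-03, -4.32003415e+01, -2.44695014e+01,  7.19408761e-02,
        5.26176731e-02, -5.01894726e-05]), 'tool_pos': array([ 0.16997425, -0.4963677 ,  0.2371431 ]), 'tool_rot': array([-3.14028483e+00, -1.77127376e-04,  3.29859055e-01]), 'contact_force': array([0.32737503, 0.32527198, 0.11362521]), 'torque': array([ 0.01507249, -0.03299158, -0.00908657]), 'opening': 0.09157412410214232}
```

View pics/top0.png

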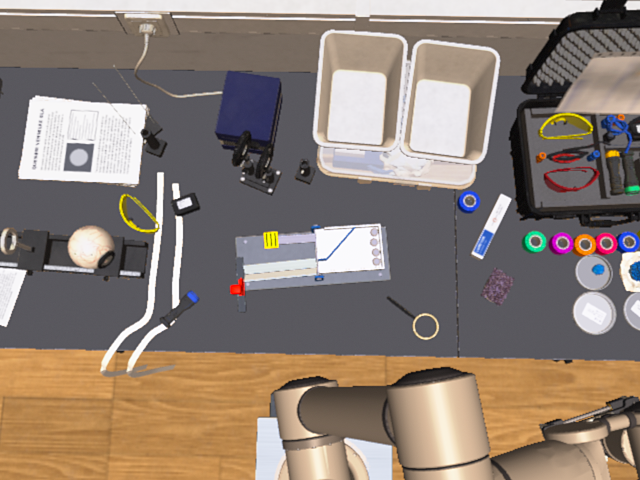

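View pics/scene0.png

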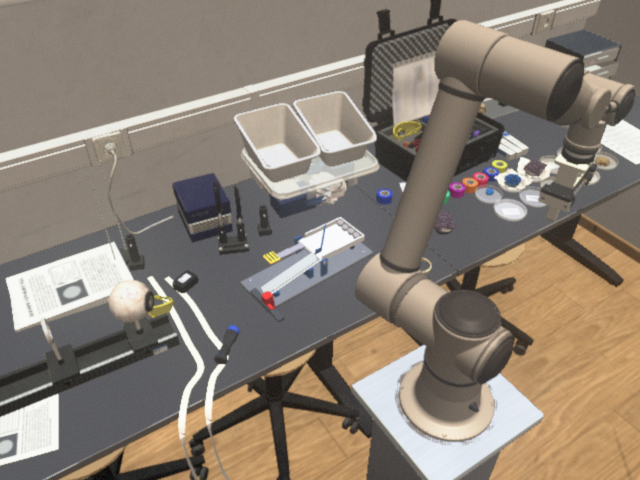

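The top view shows the feeder: paddle near (271,240), red gate block near (237,287), balls near (375,245). I'll enlarge that area next.

```bash
python3 - <<'E'
import cv2,numpy as np
im=cv2.imread("pics/top0.png"); c=im[215:320,220:400]
cv2.imwrite("pics/crop1.png",cv2.resize(c,None,fx=4.4,fy=4.4,interpolation=cv2.INTER_CUBIC))
h=cv2.cvtColor(im,cv2.COLOR_BGR2HSV)
for n,lo,hi in(("yellow",(22,120,120),(35,255,255)),("red",(0,150,100),(8,255,255))):
    m=cv2.inRange(h,lo,hi); m[:215]=0;m[320:]=0;m[:,:220]=0;m[:,400:]=0
    y,x=np.nonzero(m); print(n,x.mean(),y.mean(),x.min(),x.max(),y.min(),y.max(),cv2.minAreaRect(np.c_[x,y].astype(np.float32)))
E
```

```text
yellow 270.59166666666664 239.47083333333333 263 278 231 248 ((270.5352478027344, 239.45880126953125), (16.796533584594727, 14.18885326385498), 85.60128784179688)
red 237.80701754385964 287.8421052631579 230 244 278 295 ((237.0, 286.5), (17.0, 14.0), 90.0)
```

View pics/crop1.png

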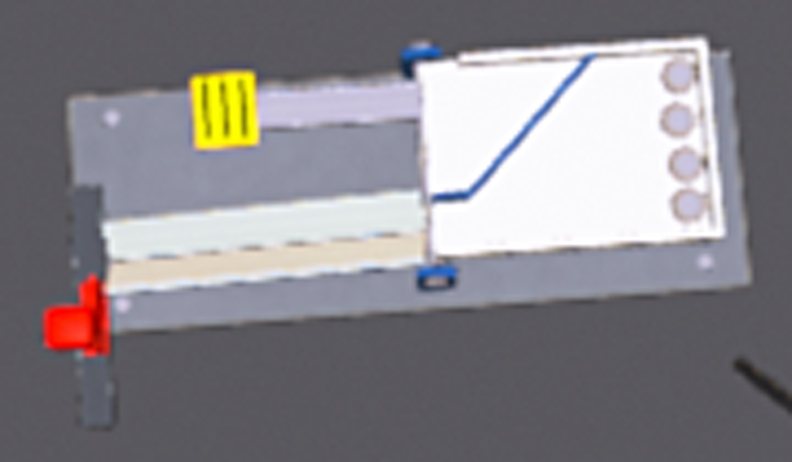

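```bash
cat >h.py <<'E'
import numpy as np,cv2
from cell import robot
def proj(n,P):
    k=robot.camera_params(n);c=np.asarray(P)@k["R"].T+k["t"]
    return np.c_[k["fx"]*c[:,0]/c[:,2]+k["cx"],k["fy"]*c[:,1]/c[:,2]+k["cy"]]
def F(p,P):
    c,s=np.cos(p[2]),np.sin(p[2]);P=np.asarray(P,float)
    return np.c_[p[0]+c*P[:,0]-s*P[:,1],p[1]+s*P[:,0]+c*P[:,1],P[:,2]]
E
python3 - <<'E'
from h import *
from scipy.optimize import least_squares
px=np.array([(68,98),(750,283),(730,50),(225,111)])
px=(px+.5)/4.4-.5+[220,215]
px[3]=[270.6,239.5]
def P(b): return [(.06,.2,b),(-.075,-.175,b),(.06,-.175,b),(.034,.108,.075)]
r=least_squares(lambda p:(proj("top",F(p,P(p[3])))-px).ravel(),[.5,0,0,.01])
print(r.x,r.fun.round(2)); p=r.x; np.save("p.npy",p)
for o in(0,.045): print("block top corners px",o,proj("top",F(p,[(-.057-o,.185,.075),(-.057-o,.211,.075),(-.035-o,.211,.075),(-.035-o,.185,.075)])).round(1).tolist())
print("balls",[((np.array(q)+.5)/4.4-.5+[220,215]).round(1).tolist() for q in((679,75),(689,205))],proj("top",F(p,[(.04,-.14,.069),(-.04,-.14,.069)])).round(1))
print("V",proj("top",F(p,[(-.037,.003,.056),(-.037,.18,.027)])))
pts=F(p,[(-.057,.198,.062),(-.102,.198,.062),(.034,.108,.075)]);print(pts, np.hypot(pts[:,0],pts[:,1]))
E
```

```text
[0.54367764 0.02563068 0.0947908  0.00945428] [ 0.02 -0.01  0.34  0.4  -0.39 -0.25  0.02 -0.14]
block top corners px 0 [[240.3, 279.7], [229.2, 280.6], [228.7, 271.3], [239.8, 270.5]]
block top corners px 0.045 [[241.3, 298.9], [230.1, 299.7], [229.7, 290.3], [240.8, 289.5]]
balls [[373.9, 231.7], [376.2, 261.2]] [[374.1 229.7]
 [377.2 262.6]]
V [[316.9316321  266.71163363]
 [244.36317131 273.89104103]]
[[0.46819304 0.21734681 0.062     ]
 [0.42339506 0.21308761 0.062     ]
 [0.56730292 0.1363639  0.075     ]] [0.51618249 0.47399336 0.58346184]
```

The fit is good to about 0.4 px: feeder at (0.544, 0.026) with yaw 0.095, and the gate open about 33 mm. I'll close the fingers and move over in front of the gate block, with the jaw axis along feeder x.

Request:
{"name": "jog_arm", "arguments": {
  "deltas": [1, 1, 0, 0, 0, 0.35, 1, 1, 0, 0, 0, 0.35, 1, 1, 0, 0, 0, 0.35, 1, 1, 0, 0, 0, 0.35, 1, 1, 0, 0, 0, 0.35],
  "claw": 0
}}

```text
time: 0.52
tool_pos: [0.2722, -0.3936, 0.2376]
tool_rot: [-3.141, -0.002, 0.89]
contact_force: [-0.6, -0.1, 0.3]
opening: 0.0635
```

Request:
{"name": "jog_arm", "arguments": {
  "deltas": [1, 1, 0, 0, 0, 0.35, 1, 1, 0, 0, 0, 0.35, 1, 1, 0, 0, 0, 0.35, 1, 1, 0, 0, 0, 0.35, 1, 1, 0, 0, 0, 0.35]
}}

```text
time: 0.93
tool_pos: [0.3721, -0.2937, 0.2375]
tool_rot: [3.141, -0.001, 1.44]
contact_force: [-0.4, 0.9, -0.5]
opening: 0.0296
```

Request:
{"name": "jog_arm", "arguments": {
  "deltas": [0.3, 1, 0, 0, 0, 0.15, 0.3, 1, 0, 0, 0, 0.15, 0.3, 1, 0, 0, 0, 0.15]
}}

```text
time: 1.18
tool_pos: [0.4001, -0.1934, 0.2373]
tool_rot: [-3.141, -0.002, 1.671]
contact_force: [-0.1, -0.2, -0.2]
opening: 0.0096
```

Request:
{"name": "jog_arm", "arguments": {
  "deltas": [0, 1, 0, 0, 0, 0, 0, 1, 0, 0, 0, 0, 0, 1, 0, 0, 0, 0]
}}

```text
time: 1.43
tool_pos: [0.399, -0.0928, 0.2374]
tool_rot: [-3.141, -0.002, 1.667]
contact_force: [-0.7, -0.1, -0.2]
opening: 0.0002
```

Request:
{"name": "jog_arm", "arguments": {
  "deltas": [0, 1, 0, 0, 0, 0, 0, 1, 0, 0, 0, 0, 0, 1, 0, 0, 0, 0]
}}

```text
time: 1.68
tool_pos: [0.399, 0.0069, 0.2376]
tool_rot: [-3.141, -0.002, 1.667]
contact_force: [-0.1, -0.2, 0.7]
opening: 0.0001
```

Request:
{"name": "jog_arm", "arguments": {
  "deltas": [-0.1, 1, -0.5, 0, 0, 0, -0.1, 1, -0.5, 0, 0, 0, -0.1, 1, -0.5, 0, 0, 0]
}}

```text
time: 1.93
tool_pos: [0.3886, 0.1056, 0.1865]
tool_rot: [-3.14, -0.001, 1.666]
contact_force: [0.5, -0.4, -1.3]
opening: 0.0001
```

Request:
{"name": "jog_arm", "arguments": {
  "deltas": [-0.04, 1, 0, 0, 0, 0, -0.04, 1, 0, 0, 0, 0, -0.04, 1, 0, 0, 0, 0, -0.04, 1, 0, 0, 0, 0]
}}

```text
time: 2.27
tool_pos: [0.3854, 0.2063, 0.1874]
tool_rot: [-3.141, -0.001, 1.669]
contact_force: [-0.0, -1.0, 0.2]
opening: 0.0008
```

Request:
{"name": "jog_arm", "arguments": {
  "deltas": [0, 0.05, -1, 0, 0, 0, 0, 0.05, -1, 0, 0, 0, 0, 0.05, -1, 0, 0, 0, 0, 0.05, -1, 0, 0, 0]
}}

```text
time: 2.6
tool_pos: [0.3833, 0.2067, 0.0843]
tool_rot: [-3.133, 0.002, 1.665]
contact_force: [-0.6, -0.4, 0.8]
opening: 0.0006
```

```bash
python3 - <<'E'
from h import *
print(robot.observe()["tool_pos"])
for n,b in(("top",(215,330,215,400)),("scene",(200,340,220,380))):
    im=robot.read_camera(n)[:,:,::-1]; cv2.imwrite(f"pics/{n}1.png",cv2.resize(im[b[0]:b[1],b[2]:b[3]],None,fx=4,fy=4,interpolation=cv2.INTER_CUBIC))
E
```

```text
[0.38332594 0.20666922 0.08428054]
```

View pics/scene1.png

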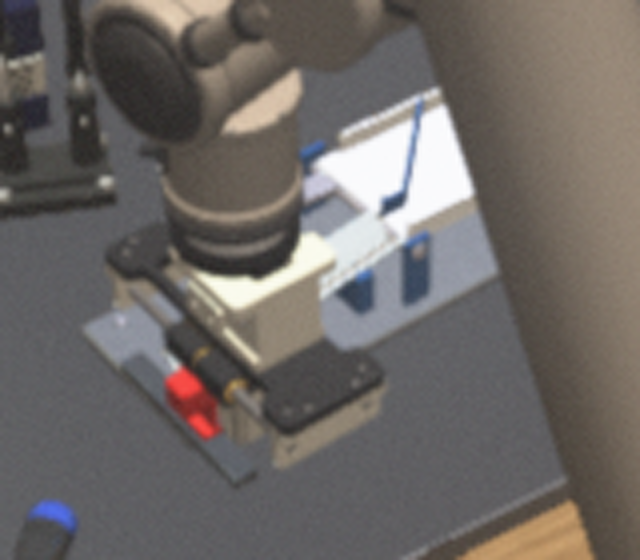

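The scene view shows the closed fingers on the robot side of the red block at about (190,400) in the crop, clear of it. I'll lower the tool and push gently along feeder +x.

Request:
{"name": "jog_arm", "arguments": {
  "deltas": [0, 0.04, -0.18, 0, 0, 0, 0, 0.04, -0.18, 0, 0, 0, 0.1, 0.05, -0.18, 0, 0, 0, 0.18, 0.06, -0.18, 0, 0, 0, 0.24, 0.065, -0.18, 0, 0, 0]
}}

```text
time: 3.12
tool_pos: [0.4125, 0.2151, 0.0713]
tool_rot: [3.138, -0.001, 1.665]
contact_force: [-0.6, 0.5, 0.3]
opening: 0.0005
```

Request:
{"name": "jog_arm", "arguments": {
  "deltas": [0.05, 0.005, 0, 0, 0, 0, 0.1, 0.01, 0, 0, 0, 0, 0.15, 0.014, 0, 0, 0, 0, 0.2, 0.019, 0, 0, 0, 0, 0.25, 0.024, 0, 0, 0, 0]
}}

```text
time: 3.53
tool_pos: [0.4353, 0.2171, 0.0697]
tool_rot: [-3.141, 0.0, 1.665]
contact_force: [-1.4, 0.2, 0.5]
opening: 0.0002
```

Request:
{"name": "jog_arm", "arguments": {
  "deltas": [0.03, 0.003, 0, 0, 0, 0, 0.06, 0.006, 0, 0, 0, 0, 0.08, 0.008, 0, 0, 0, 0, 0.1, 0.01, 0, 0, 0, 0, 0.12, 0.012, 0, 0, 0, 0]
}}

```text
time: 3.95
tool_pos: [0.447, 0.2183, 0.0697]
tool_rot: [-3.141, 0.0, 1.665]
contact_force: [-0.9, 0.1, 1.5]
opening: 0.0006
```

Request:
{"name": "jog_arm", "arguments": {
  "deltas": [0.01, 0.001, 0, 0, 0, 0, 0.02, 0.002, 0, 0, 0, 0, 0.03, 0.003, 0, 0, 0, 0, 0.04, 0.004, 0, 0, 0, 0, 0.05, 0.005, 0, 0, 0, 0]
}}

```text
time: 4.37
tool_pos: [0.4494, 0.2185, 0.0696]
tool_rot: [-3.136, 0.001, 1.665]
contact_force: [-13.2, -1.6, 11.5]
opening: 0.0003
```

Request:
{"name": "jog_arm", "arguments": {
  "deltas": [0.01, 0.001, 0, 0, 0, 0, 0.02, 0.002, 0, 0, 0, 0, 0.03, 0.003, 0, 0, 0, 0, 0.03, 0.003, 0, 0, 0, 0]
}}

```text
time: 4.7
tool_pos: [0.4496, 0.2186, 0.0696]
tool_rot: [-3.13, 0.001, 1.665]
contact_force: [-19.6, -1.8, 17.4]
opening: 0.0004
```

The gate is on its hard stop: 20 N, at the predicted position. I'll back off, rise and move over the paddle.

Request:
{"name": "jog_arm", "arguments": {
  "deltas": [-0.2, -0.02, 0, 0, 0, 0, -0.4, -0.04, 0, 0, 0, 0, -0.4, -0.04, 0.4, 0, 0, 0, -0.4, -0.04, 0.8, 0, 0, 0, -0.4, -0.04, 0.8, 0, 0, 0]
}}

```text
time: 5.12
tool_pos: [0.4187, 0.2167, 0.1562]
tool_rot: [3.129, -0.003, 1.665]
contact_force: [1.8, 0.7, 0.5]
opening: 0.0007
```

Request:
{"name": "jog_arm", "arguments": {
  "deltas": [1, -0.5, 0, 0, 0, 0, 1, -0.5, 0, 0, 0, 0, 1, -0.5, 0, 0, 0, 0, 1, -0.5, 0, 0, 0, 0]
}}

```text
time: 5.45
tool_pos: [0.5203, 0.1629, 0.1501]
tool_rot: [3.136, 0.001, 1.662]
contact_force: [-0.2, 0.1, -0.5]
opening: 0.0002
```

```bash
python3 - <<'E'
from h import *
p=np.load("p.npy"); s=robot.observe(); print(s["tool_pos"],s["contact_force"])
im=robot.read_camera("top")[:,:,::-1]; h=cv2.cvtColor(np.ascontiguousarray(im),cv2.COLOR_BGR2HSV)
cv2.imwrite("pics/top2.png",cv2.resize(im[215:320,220:400],None,fx=4.4,fy=4.4,interpolation=cv2.INTER_CUBIC))
print(F(p,[(.034,.108,.075)]))
E
```

```text
[0.52028185 0.16290037 0.15012983] [-0.22186924  0.05221419 -0.5244504 ]
[[0.56730292 0.1363639  0.075     ]]
```

View pics/top2.png

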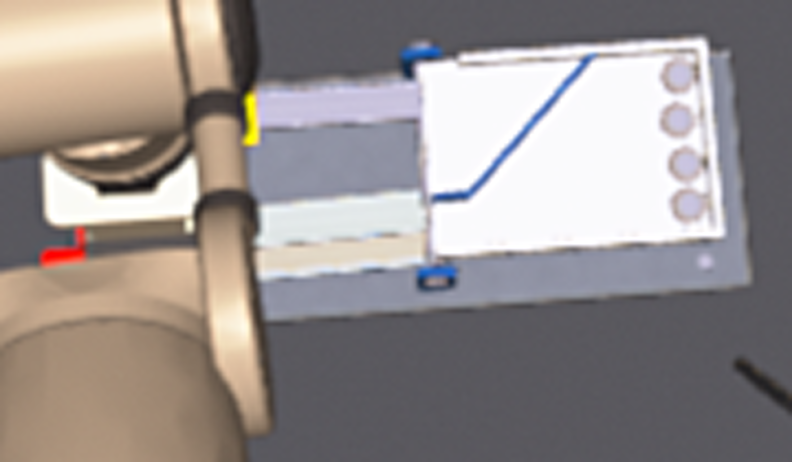

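The gate block's far edge is at about y=245 in the crop, where the shut position is predicted, and the balls are still in the tray. Now over the paddle and down to just above it.

Request:
{"name": "jog_arm", "arguments": {
  "deltas": [0.46, -0.26, 0, 0, 0, 0, 0.46, -0.26, 0, 0, 0, 0, 0.46, -0.26, -0.3, 0, 0, 0, 0.46, -0.26, -0.5, 0, 0, 0, 0.46, -0.26, -0.55, 0, 0, 0]
}}

```text
time: 5.92
tool_pos: [0.5585, 0.1394, 0.0915]
tool_rot: [-3.136, -0.0, 1.665]
contact_force: [-0.9, -0.7, 0.2]
opening: 0.0003
```

Request:
{"name": "jog_arm", "arguments": {
  "deltas": [0, 0, -0.02, 0, 0, 0, 0, 0, -0.04, 0, 0, 0, 0, 0, -0.06, 0, 0, 0, 0, 0, -0.08, 0, 0, 0, 0, 0, -0.1, 0, 0, 0]
}}

```text
time: 6.33
tool_pos: [0.5616, 0.1395, 0.0857]
tool_rot: [3.139, -0.0, 1.665]
contact_force: [-0.9, 1.4, 4.0]
opening: 0.0006
```

Contact at the expected height, with the fingers well inside the pad. I'll press at about 2.5 mm per row (30 mm/s).

Request:
{"name": "jog_arm", "arguments": {
  "deltas": [0, 0, -0.02, 0, 0, 0, 0, 0, -0.04, 0, 0, 0, 0, 0, -0.06, 0, 0, 0, 0, 0, -0.08, 0, 0, 0, 0, 0, -0.1, 0, 0, 0]
}}

```text
time: 6.75
tool_pos: [0.5615, 0.1396, 0.0749]
tool_rot: [3.14, -0.0, 1.665]
contact_force: [-0.7, 4.2, 3.4]
opening: 0.0007
```

Request:
{"name": "jog_arm", "arguments": {
  "deltas": [0, 0, -0.02, 0, 0, 0, 0, 0, -0.04, 0, 0, 0, 0, 0, -0.06, 0, 0, 0, 0, 0, -0.08, 0, 0, 0, 0, 0, -0.1, 0, 0, 0]
}}

```text
time: 7.17
tool_pos: [0.5614, 0.139, 0.0646]
tool_rot: [3.141, 0.0, 1.665]
contact_force: [2.2, 2.2, 4.0]
opening: 0.0005
```

Request:
{"name": "jog_arm", "arguments": {
  "deltas": [0, 0, -0.015, 0, 0, 0, 0, 0, -0.03, 0, 0, 0, 0, 0, -0.045, 0, 0, 0, 0, 0, -0.055, 0, 0, 0, 0, 0, -0.06, 0, 0, 0]
}}

```text
time: 7.58
tool_pos: [0.5606, 0.1388, 0.0583]
tool_rot: [-3.14, 0.0, 1.665]
contact_force: [1.3, -0.9, 3.5]
opening: 0.0004
```

```bash
python3 - <<'E'
from h import *
ims=[robot.read_camera("top")[215:320,250:400,::-1] for _ in range(60)]
s=robot.observe(); print(s["time"],s["tool_pos"],s["contact_force"])
g=[cv2.resize(ims[i],None,fx=2.6,fy=2.6,interpolation=cv2.INTER_CUBIC) for i in(0,20,40,59)]
cv2.imwrite("pics/press.png",np.vstack([np.hstack(g[:2]),np.hstack(g[2:])]))
E
```

```text
10.5833 [0.56103432 0.13917425 0.05873742] [-1.76629271 -0.09756524  1.91275294]
```

View pics/press.png

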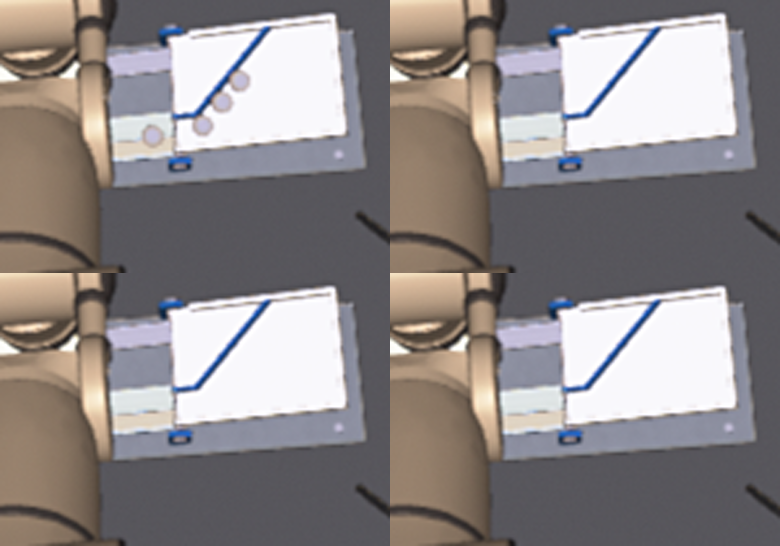

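The first frame shows the balls running along the blue rail in single file, and one second later the tray is empty. I'll let the paddle rise slowly, then pull clear.

Request:
{"name": "jog_arm", "arguments": {
  "deltas": [0, 0, 0.02, 0, 0, 0, 0, 0, 0.04, 0, 0, 0, 0, 0, 0.06, 0, 0, 0, 0, 0, 0.08, 0, 0, 0, 0, 0, 0.1, 0, 0, 0]
}}

```text
time: 11.0
tool_pos: [0.5614, 0.1393, 0.0692]
tool_rot: [3.141, -0.0, 1.665]
contact_force: [0.2, 1.2, 1.8]
opening: 0.0005
```

Request:
{"name": "jog_arm", "arguments": {
  "deltas": [0, 0, 0.02, 0, 0, 0, 0, 0, 0.04, 0, 0, 0, 0, 0, 0.06, 0, 0, 0, 0, 0, 0.08, 0, 0, 0, 0, 0, 0.1, 0, 0, 0]
}}

```text
time: 11.42
tool_pos: [0.5613, 0.1392, 0.0791]
tool_rot: [3.141, 0.0, 1.665]
contact_force: [2.5, 0.9, 1.3]
opening: 0.0004
```

Request:
{"name": "jog_arm", "arguments": {
  "deltas": [0, 0, 0.02, 0, 0, 0, 0, 0, 0.04, 0, 0, 0, 0, 0, 0.06, 0, 0, 0, 0, 0, 0.08, 0, 0, 0, 0, 0, 0.1, 0, 0, 0]
}}

```text
time: 11.83
tool_pos: [0.5607, 0.139, 0.0887]
tool_rot: [-3.141, 0.0, 1.665]
contact_force: [-0.3, -0.2, 1.1]
opening: 0.0006
```

Request:
{"name": "jog_arm", "arguments": {
  "deltas": [0, 0, 0.1, 0, 0, 0, 0, 0, 0.4, 0, 0, 0, 0, 0, 0.7, 0, 0, 0, 0, 0, 1, 0, 0, 0, 0, 0, 1, 0, 0, 0]
}}

```text
time: 12.25
tool_pos: [0.5638, 0.1396, 0.1956]
tool_rot: [3.131, -0.0, 1.665]
contact_force: [-0.1, -0.3, 0.3]
opening: 0.0005
```

Request:
{"name": "jog_arm", "arguments": {
  "deltas": [-0.5, -1, 0.2, 0, 0, 0, -0.5, -1, 0.2, 0, 0, 0, -0.5, -1, 0.2, 0, 0, 0, -0.5, -1, 0.2, 0, 0, 0]
}}

```text
time: 12.58
tool_pos: [0.5092, 0.0355, 0.2101]
tool_rot: [-3.142, 0.002, 1.662]
contact_force: [1.3, -0.7, 0.3]
opening: 0.0006
```

Request:
{"name": "jog_arm", "arguments": {
  "deltas": [-0.5, -1, 0, 0, 0, 0, -0.5, -1, 0, 0, 0, 0, -0.5, -1, 0, 0, 0, 0, -0.5, -1, 0, 0, 0, 0]
}}

```text
time: 12.92
tool_pos: [0.4591, -0.064, 0.2089]
tool_rot: [-3.14, 0.001, 1.661]
contact_force: [1.0, 0.1, -0.2]
opening: 0.0006
```

Request:
{"name": "jog_arm", "arguments": {
  "deltas": [-0.3, -1, 0, 0, 0, 0, -0.3, -1, 0, 0, 0, 0, -0.3, -1, 0, 0, 0, 0]
}}

```text
time: 13.17
tool_pos: [0.4305, -0.1629, 0.209]
tool_rot: [3.141, 0.001, 1.665]
contact_force: [1.1, -0.6, -0.5]
opening: 0.0005
```

Request:
{"name": "jog_arm", "arguments": {
  "deltas": [0, -1, 0, 0, 0, 0, 0, -1, 0, 0, 0, 0, 0, -1, 0, 0, 0, 0]
}}

```text
time: 13.42
tool_pos: [0.4314, -0.2647, 0.2089]
tool_rot: [3.141, 0.002, 1.663]
contact_force: [-0.1, 0.0, -0.7]
opening: 0.0003
```

```bash
python3 - <<'E'
from h import *
p=np.load("p.npy")
im=robot.read_camera("top")[:,:,::-1].copy()
s=robot.observe(); print(s["time"],s["tool_pos"],s["contact_force"])
h=cv2.cvtColor(im,cv2.COLOR_BGR2HSV);m=cv2.inRange(h,(22,120,120),(35,255,255));y,x=np.nonzero(m[215:320,220:400]);print("paddle",x.mean()+220,y.mean()+215)
print(cv2.imwrite("pics/top3.png",cv2.resize(im[215:320,220:400],None,fx=4.4,fy=4.4,interpolation=cv2.INTER_CUBIC)))
E
```

```text
13.4667 [ 0.43145639 -0.26579461  0.20872972] [ 0.53824246 -2.0386001  -0.29787137]
paddle 270.5916666666667 239.47083333333333
True
```

View pics/top3.png

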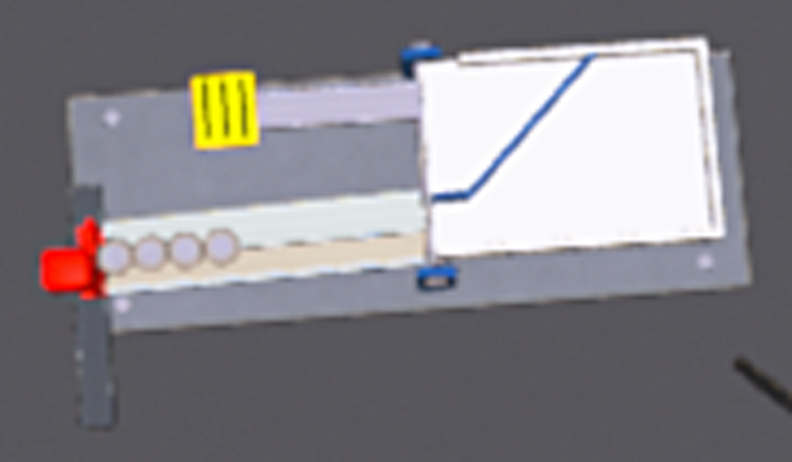

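All four balls lie in a row behind the shut gate, at about (115–222, 250) in the crop. The paddle's pixel position is the same as at the start, so the tray is at rest.

```bash
python3 - <<'E'
from h import *
a=cv2.imread("pics/top0.png").astype(int)
for _ in range(6): im=robot.read_camera("top")[:,:,::-1]
d=(abs(im.astype(int)-a).max(2)>60)[60:330,:470].astype(np.uint8)
n,_,st,_=cv2.connectedComponentsWithStats(d); print([(s[0],s[1]+60,s[4]) for s in st[1:] if s[4]>8])
print(robot.observe()["qvel"].round(3)); print(robot.hand_in())
E
```

```text
[(np.int32(370), np.int32(229), np.int32(26)), (np.int32(457), np.int32(236), np.int32(35)), (np.int32(370), np.int32(239), np.int32(20)), (np.int32(454), np.int32(246), np.int32(187)), (np.int32(372), np.int32(249), np.int32(15)), (np.int32(445), np.int32(250), np.int32(49)), (np.int32(441), np.int32(257), np.int32(25)), (np.int32(373), np.int32(258), np.int32(23)), (np.int32(229), np.int32(264), np.int32(180)), (np.int32(462), np.int32(265), np.int32(69)), (np.int32(438), np.int32(272), np.int32(182)), (np.int32(230), np.int32(282), np.int32(166)), (np.int32(463), np.int32(285), np.int32(34)), (np.int32(405), np.int32(293), np.int32(894)), (np.int32(449), np.int32(292), np.int32(253)), (np.int32(457), np.int32(292), np.int32(17))]
[ 0.001 -0.004 -0.003 -0.002 -0.001 -0.004]
the job is handed in; nothing more can be done
None
```

The feeder is ready, and I handed the job in at about 14 s of the 48 s allowed.

- **Gate:** I pushed the red gate along to its hard stop. It pushed back with about 20 N at the predicted shut position.
- **Paddle:** I pressed it down about 27 mm at roughly 30 mm/s. The balls ran along the blue rail in single file, and I let the paddle up at the same slow speed.
- **Last picture:** All four balls lie in a row in the track behind the shut gate, and the tray is empty. The paddle is at the same pixel position as at the start, so the tray is down at rest. The arm was clear of the feeder and still.
- **Other objects:** Comparing the first and last top views (column 470 leftwards, so the objects further right were not compared), the only changes were the gate, the balls and a patch right of column 405. I take that patch to be the arm, but it hides or lies close to the lens, so I could not check that from the picture. The arm stayed well above the objects it passed over.

No check failed or disagreed.

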